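# Back the vial feed wheel off by one notch

## Robot

A 7-joint arm with a two-finger parallel gripper is mounted at the origin on a cart in front of the work surface, level with it; the furniture and walls round the work are solid. World frame = base frame: x ahead of the robot, y to its left, z up, the work surface at z = 0. Lengths are in m, angles in degrees, forces in N, time in s.
With the tool pointing down it reaches from about 0.425 to 0.875 m from the base axis. Payload 8.4 kg.
Tool frame: the origin (TCP) lies at the very end of the fingers, on their centre line; the grasp point (between the pads) lies 19 mm behind it (robot.grasp_offset is the distance from the TCP to the grasp point, in m); z points along the fingers, y is the line along which they close (so a half turn about z gives the same grasp; the last joint's range is limited). The gripper opens to 85 mm and grips with 20 to 120 N. Pads are 22 mm wide; open, the fingers measure 114 mm over their backs; the gripper's body (76 mm by 85 mm) begins 54 mm behind the grasp point. The pads swing forward as they close: fully open they stand 13 mm farther back than shut.
Start: joints at [-77.418, 19.091, 2.286, 83.961, -0.768, 76.965, -3.352], TCP at [0.204, 0.617, 0.231] pointing down, gripper open.
Joint ranges: [-147.57, 147.57], [-21.85, 119.76], [-74.77, 79.35], [14.55, 137.4], [-85.83, 265.84], [4.83, 119.75], [-152.11, 152.11]. Speed limits (degrees/s): [127.2, 127.2, 159.86, 159.86, 180, 180, 180].

## Interface

Orientations are given as [roll, pitch, yaw] about the fixed x, y, z axes, in that order (R = Rz(yaw) Ry(pitch) Rx(roll)).
In Python, from rig import monitor, snapshot, order, robot gives the robot as it stands.
- The arm moves only by the tool play_rows, never from a script. Its argument "steps" is a list that holds one entry, the list of rows, each a list of 6 numbers: the shift along the tool's x, y, z in m, then the turn, a rotation vector about the tool's x, y, z in degrees. In form: [[[x, y, z, ax, ay, az], ...]]. A call has exactly 5 rows; each row shifts and turns the commanded pose from where the row before left it, along the tool's axes as they then stand; what a row does not reach is not made up. A row lasts 1/8 s, in which the tool goes at most 62.5 mm and 10.7 degrees, less where a joint would pass 70% of its speed; a pose out of reach is approached as far as the arm can. A call with a gripper value outside its range is refused whole. "gripper" is the opening in per cent of the stroke, from 0 (shut) to 100 (fully open), set as the call begins (left out, the last holds). The fingers move at their own pace and stop on an object; "force" is the grip in N (left out, the last holds). Time passes only in rows, so rows that do not move let the fingers close, or fill a call up. It gives the time, the measured TCP pose, the force, the opening and the grip force at its end, in the units of the state.
- monitor.state(): the state, without advancing time (a new reading comes with each control period).
- snapshot(name): name is "side" or "top" or "wrist"; returns a dict with "image" (384x512x3 uint8, blue, green, red), "range_z" (384x512 float32, m along the optical axis (not along the pixel's ray), 0 where there is no reading), "mtx" (3x3 intrinsics, pixels), "pose" (4x4, takes a point from camera to world coordinates). Camera axes: x right, y down, z forward; pixel columns grow to the right and rows downward; lengths in m; the calibration is good to about 2 mm. A picture is of the moment at which its call begins.
- order.sign_off(): hands the job in; it is judged then, once.
The state is a dict: "time_s": time; "joints": joint angles; "qvel": joint speeds; "effort": joint torques, N m; "tool_pos": TCP position; "ee_rot": TCP orientation; "wrist_force": force on the tool from outside, world axes, zero at the start; "ft_torque": the same for the moment, N m; "opening": finger opening in m; "grasp_force": force on a finger pad.
Only numpy, scipy, OpenCV 4.12 (cv2) and the standard library are available. Lean on these libraries where they do the work, as an engineer would, in place of code of your own. Each camera call takes 0.05 s, during which the arm holds its last target. There are 200 camera calls.

## Task

The vial feeder has been advanced one notch too far. With the fingertips push the pawl's red thumb lug over so that the ratchet pawl lifts out of the teeth, push the wheel backward by exactly one notch (one twelfth of a turn, clockwise from above, against the yellow arrow), then push the pawl back down until it is fully seated between the teeth again. Nothing is to be picked up: leave the vials in their cups and do not disturb the tub or the bottle nearby.

Things in the scene. Friction and masses are not known exactly. Their poses are not given: they have to be found in the camera images.
- feeder: Vial feeder, bolted down: grey base plate 216 x 212 x 12 mm with a flat wheel (vertical axis) and a ratchet pawl. Origin: on the wheel's axis at worktop height, z up. In this frame the plate spans x -115 to +101 and y -106 to +106 mm; the pawl lies along the -x edge (the robot's side).
- hub (a point): Centre of the aluminium feed wheel's upper face, 34 mm above the worktop. Wheel 186 mm diameter. On its rim, 72 to 92 mm from the axis, 12 saw teeth, 9 mm high, 30 degrees apart. On its face three blue pegs, and midway between them three white vial cups (24 mm diameter, 20 mm high, 30 mm from the axis, one empty). Hub nut 24 mm diameter, 16 mm high.
- wheel (a joint): Angle of the feed wheel, positive anticlockwise from above (feed direction, yellow arrow); backward is negative. One notch is 0.524 rad; it starts within 0.03 of 0, in a notch. With the pawl down it cannot turn backward more than about 0.07 rad. Light friction (about 1.5 N at a peg); it stops where it is left.
- pawl (a joint): Angle of the pawl: 0 fully down between two teeth, growing as the nose lifts, to 1.4 rad at the stop. The nose clears the teeth above about 0.2 rad. Stiff hinge (1 to 2 N at the lug): the pawl stays at any angle where it is left. The nose drops fully home when the wheel is within 0.06 rad of a notch (multiples of 0.524).
- pawl_pivot (a point): Centre of the pawl's hinge pin, at feeder-frame (-82, +74, +52) mm; the hinge axis lies along the feeder's x. From here the pawl's brass arm (12 mm wide) runs 78 mm along the feeder's -y to the nose. The bracket's cheeks (26 mm over both) reach 8 mm above this point.
- lug_top (a point): Centre of the top of the pawl's red thumb lug. With the pawl down the lug is upright: 18 mm wide (feeder x), 7 mm thick (feeder y), foot 56 mm and top 104 mm above the worktop, mid-plane 13 mm from the hinge pin along the feeder's -y. Its upper half pushed toward the feeder's +y, over the hinge, lifts the arm and nose behind it; pushed back toward -y it lowers them.
- peg_a (a point): Centre of the top of one blue peg of the wheel: 12 mm diameter, 50 mm tall, top 84 mm above the worktop, 52 mm from the wheel's axis; the three pegs are 120 degrees apart.
- peg_b (a point): Centre of the top of the second blue peg, alike.
- peg_c (a point): Centre of the top of the third blue peg, alike.
- vial_blue: Loose vial with a blue cap, 14 mm diameter, 45 mm tall, standing in a cup of the wheel; it rides with the wheel and stays in its cup. Origin: centre of its underside.
- vial_red: Loose vial with a red cap, same size, in another cup. Origin: centre of its underside.
- tub: Loose white screw-top tub with a blue lid, 54 mm diameter, 48 mm tall, on the worktop to the right of the feeder. Origin: centre of its underside. Leave it alone.
- bottle: Loose reagent bottle with an orange cap, 56 mm diameter, 104 mm tall, on the worktop to the left of the feeder. Origin: centre of its underside. Leave it alone.

How it is judged (in metres and radians):
On the way, in this order (a step that is already met when the one before it is completed fails the run):
1. the pawl is lifted clear of the teeth while the wheel still stands in its first notch (value of joint pawl above 0.3 rad and value of joint wheel between -0.2 and 0.2 rad), for 0.2 s.
2. the wheel is pushed back one notch, the pawl still lifted (value of joint wheel between -0.66 and -0.38 rad and value of joint pawl above 0.2 rad), for 0.2 s.
At the end, for the whole second after the job is handed in: The pawl is fully down (joint below 0.07 rad), the wheel is at rest one notch back from its first notch (joint between -0.66 and -0.38 rad, a notch being -0.524), both vials stand in their cups, and the tub and the bottle are within 30 mm of where they stood (value of joint pawl below 0.07 rad and value of joint wheel between -0.66 and -0.38 rad and velocity of joint wheel between -0.03 and 0.03 rad/s and z of each of vial_blue, vial_red in the frame of feeder below 0.04 m and angle between each of vial_blue, vial_red's own z axis and vertical below 0.35 rad and horizontal distance between each of vial_blue, vial_red and hub below 0.04 m and distance of each of tub, bottle from where it was at the start of the episode below 0.03 m); the robot touches nothing.
It fails at once if a vial is lifted out of its cup (z of any of vial_blue, vial_red in the frame of feeder above 0.046 m).
It fails at once if the tub or the bottle is lifted, pushed away or knocked over (distance of any of tub, bottle from where it was at the start of the episode above 0.03 m or angle between any of tub, bottle's own z axis and vertical above 0.4 rad or height (world z) of any of tub, bottle above 0.012 m).
It also fails if it takes over 48 s, if anything falls off the work surface, if the arm or the gripper's body presses on something with over 40 N, if the wrist force passes 120 N, or if a joint passes its speed limit or range.

## Working session

There is one attempt and no reset: what is moved stays moved. The work goes in short steps, Python scripts to look and compute and a tool call to move; the robot and the scene stay as the last step left them, time stands still between calls to the robot, and variables do not carry over. Pictures are saved under pics/ and viewed, at most 10 in all, crops included, and the job is handed in when it is done.

Besides the shell and the picture viewer there is one more tool, called as name(argument=value, ...), one argument or row to a line, values as JSON. play_rows: Moves the arm, as the interface text tells. Its arguments: {"type":"object","properties":{"steps":{"type":"array"},"gripper":{"type":"number"},"force":{"type":"number"}},"required":["steps"]}

```bash
mkdir -p pics
python3 - <<'E'
from rig import monitor, snapshot
import cv2,numpy as np
print(monitor.state())
for n in("top","side"):
    s=snapshot(n); cv2.imwrite(f"pics/{n}0.png",s["image"]); np.savez(f"{n}0.npz",**s); print(n,s["pose"].round(3).tolist(),s["mtx"].tolist())
E
```

```text
{'time_s': 0.0, 'joints': array([-77.41718027,  19.13124087,   2.28653521,  84.0132661 ,
        -0.76738598,  76.96502452,  -3.35288789]), 'qvel': array([ 0.06061488,  0.09732   ,  0.03165182,  0.06642297,  0.02002586,
       -0.09809189, -0.03706798]), 'effort': array([-4.79550617e-04, -6.58564496e+01,  1.36520706e+00, -4.05556619e+01,
        1.67824666e-02,  1.26397537e-02, -4.04901073e-05]), 'tool_pos': array([0.20363787, 0.61678216, 0.23040873]), 'ee_rot': array([-1.79906008e+02,  7.38000974e-03,  1.61729603e+02]), 'wrist_force': array([ 0.11207118, -0.22145731,  0.74563591]), 'ft_torque': array([ 0.00222764, -0.00656072,  0.01240331]), 'grasp_force': 0.0, 'opening': 0.08541949772308793}
top [[0.005, -0.981, 0.192, 0.262], [-1.0, -0.006, -0.002, -0.004], [0.003, -0.192, -0.981, 1.455], [0.0, 0.0, 0.0, 1.0]] [[492.0783538268875, 0.0, 255.53631945508124], [0.0, 492.0783538268875, 192.3173151302387], [0.0, 0.0, 1.0]]
side [[0.985, -0.104, 0.139, 0.394], [-0.173, -0.643, 0.746, -0.816], [0.012, -0.759, -0.651, 0.796], [0.0, 0.0, 0.0, 1.0]] [[406.7012059775504, 0.0, 251.01617349675675], [0.0, 406.7012059775504, 188.76164735067104], [0.0, 0.0, 1.0]]
```

View pics/top0.png

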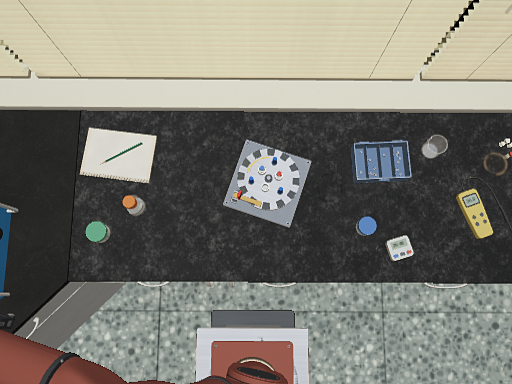

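View pics/side0.png

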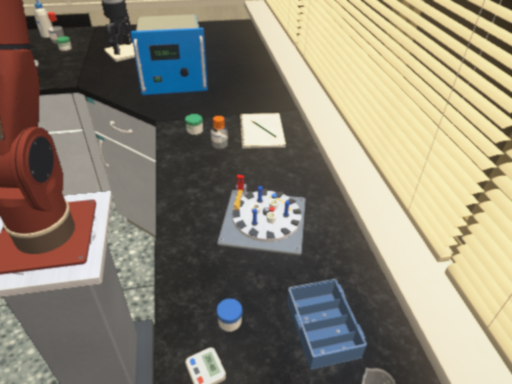

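The top view shows the feeder near (267,183), rotated, with the lug near (238,197). The bottle is at (133,205) and the tub at (367,226), both well clear. Next I'll enlarge this and get the positions from colour and depth.

```bash
cat > h.py <<'E'
import numpy as np,cv2
def cloud(s):
    z=s["range_z"];v,u=np.mgrid[:z.shape[0],:z.shape[1]];K=s["mtx"]
    P=np.stack([(u-K[0,2])/K[0,0]*z,(v-K[1,2])/K[1,1]*z,z],-1)
    return P@s["pose"][:3,:3].T+s["pose"][:3,3]
E
python3 - <<'E'
from h import *
ims=[]
for n,(r0,c0,h,w) in dict(top=(130,215,105,105),side=(165,210,95,105)).items():
    s=dict(np.load(n+"0.npz"));P=cloud(s);im=s["image"]
    ims.append(cv2.resize(im[r0:r0+h,c0:c0+w],(400,400*h//w),interpolation=cv2.INTER_CUBIC))
    hsv=cv2.cvtColor(im,cv2.COLOR_BGR2HSV).astype(int)
    m=np.zeros(im.shape[:2],bool);m[r0:r0+h,c0:c0+w]=1
    sat=(hsv[...,1]>130)
    for nm,mm in dict(blue=sat&(abs(hsv[...,0]-115)<15),red=sat&((hsv[...,0]<6)|(hsv[...,0]>172))).items():
        k,l,st,ce=cv2.connectedComponentsWithStats((mm&m).astype(np.uint8))
        for i in range(1,k):
            if st[i,4]>5:
                p=P[l==i];t=p[p[:,2]>p[:,2].max()-.008]
                print(n,nm,ce[i].round(1),st[i,4],"top",t.mean(0).round(4),len(t),p[:,2].max().round(4))
    # plate
    q=m&(abs(P[...,2]-.012)<.005)&(hsv[...,1]<60)&(hsv[...,2]>90)
    pts=P[q][:,:2].astype(np.float32); r=cv2.minAreaRect(pts*1000); print(n,"plate",r,cv2.boxPoints(r).round(1).tolist())
h=max(i.shape[0] for i in ims)
ims=[cv2.copyMakeBorder(i,0,h-i.shape[0],0,0,0) for i in ims]
cv2.imwrite("pics/crop.png",np.hstack(ims))
E
```

```text
top blue [274.3 160. ] 23 top [ 0.6291 -0.0609  0.0829] 12 0.0853
top blue [261.6 167.6] 13 top [ 0.6021 -0.0241  0.0826] 7 0.0873
top blue [250.7 179.6] 22 top [0.5698 0.0077 0.0841] 11 0.0874
top blue [279.9 190. ] 24 top [ 0.5416 -0.0783  0.0857] 8 0.0919
top red [278.7 173.3] 15 top [ 0.5859 -0.0734  0.0803] 14 0.0845
top red [239.  194.2] 20 top [ 0.2616 -0.0038  1.4555] 1 1.4555
top plate ((574.1141967773438, -41.30780029296875), (211.6302032470703, 215.27784729003906), 71.48796844482422) [[438.3999938964844, -107.5], [642.5999755859375, -175.8000030517578], [709.7999877929688, 24.899999618530273], [505.6000061035156, 93.19999694824219]]
side blue [259.7 191.6] 38 top [0.5707 0.0029 0.0827] 15 0.0865
side blue [274.1 195.1] 8 top [ 0.6035 -0.0303  0.0801] 8 0.0823
side blue [286.5 206. ] 22 top [ 0.6293 -0.0674  0.0833] 10 0.0862
side blue [254.3 215.3] 24 top [ 0.5397 -0.0847  0.0819] 10 0.0855
side red [239.8 180.5] 96 top [0.5229 0.035  0.1035] 17 0.1062
side red [271.4 208.4] 15 top [ 0.3939 -0.8159  0.7961] 1 0.7961
side plate ((574.847412109375, -45.425689697265625), (215.89932250976562, 215.9318389892578), 71.40807342529297) [[438.1000061035156, -113.30000305175781], [642.7999877929688, -182.1999969482422], [711.5999755859375, 22.5], [506.8999938964844, 91.30000305175781]]
```

View pics/crop.png

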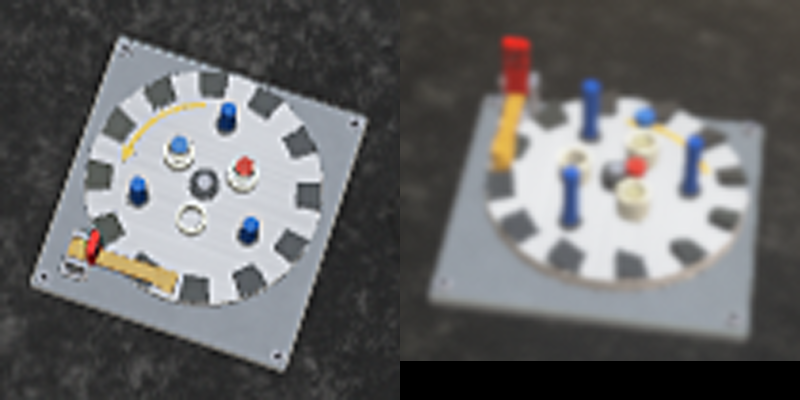

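The enlarged crop shows the pegs at crop pixels (228,118), (139,190) and (250,230), the red lug at (93,245) and the pawl running right along the near edge. The fit puts the feeder origin at about (0.580, -0.046) with yaw -18.5°. I'll turn the tool +90° about its z axis and shut the fingers.

play_rows(
  steps=[
    [[0, 0, 0, 0, 0, 10], [0, 0, 0, 0, 0, 10], [0, 0, 0, 0, 0, 10], [0, 0, 0, 0, 0, 10], [0, 0, 0, 0, 0, 10]],
  ],
  gripper=0,
  force=40,
)

```text
time_s: 0.72
tool_pos: [0.2036, 0.617, 0.2308]
ee_rot: [-180.0, 0.0, 111.4]
wrist_force: [-0.0, -0.2, -0.7]
opening: 0.0001
grasp_force: 0.0
```

play_rows(
  steps=[
    [[0, 0, 0, 0, 0, 10], [0, 0, 0, 0, 0, 10], [0, 0, 0, 0, 0, 10], [0, 0, 0, 0, 0, 10], [0, 0, 0, 0, 0, 0]],
  ],
)

```text
time_s: 1.35
tool_pos: [0.2036, 0.6171, 0.2309]
ee_rot: [180.0, 0.0, 71.8]
wrist_force: [0.4, -0.5, -0.8]
opening: -0.0001
grasp_force: 0.0
```

play_rows(
  steps=[
    [[-0.03, 0.03, 0, 0, 0, 0], [-0.03, 0.03, 0, 0, 0, 0], [-0.03, 0.03, 0, 0, 0, 0], [-0.03, 0.03, 0, 0, 0, 0], [-0.03, 0.03, 0, 0, 0, 0]],
  ],
)

```text
time_s: 1.98
tool_pos: [0.2997, 0.4264, 0.2313]
ee_rot: [180.0, -0.0, 72.0]
wrist_force: [0.6, 1.0, 0.6]
opening: 0.0001
grasp_force: 0.0
```

play_rows(
  steps=[
    [[-0.03, 0.03, 0, 0, 0, 0], [-0.03, 0.03, 0, 0, 0, 0], [-0.03, 0.03, 0, 0, 0, 0], [-0.03, 0.03, 0, 0, 0, 0], [-0.03, 0.03, 0, 0, 0, 0]],
  ],
)

```text
time_s: 2.6
tool_pos: [0.395, 0.2369, 0.2314]
ee_rot: [180.0, -0.0, 72.0]
wrist_force: [0.4, -0.1, 0.3]
opening: -0.0002
grasp_force: 0.0
```

play_rows(
  steps=[
    [[-0.03, 0.03, 0, 0, 0, 0], [-0.03, 0.03, 0, 0, 0, 0], [-0.03, 0.03, 0, 0, 0, 0], [-0.03, 0.03, 0, 0, 0, 0], [0, 0, 0, 0, 0, 0]],
  ],
)

```text
time_s: 3.22
tool_pos: [0.4719, 0.0834, 0.2315]
ee_rot: [180.0, 0.0, 71.7]
wrist_force: [-0.8, 0.4, 0.4]
opening: 0.0001
grasp_force: 0.0
```

Run:
```python
from rig import snapshot
from h import *
s=snapshot("wrist"); np.savez("w1.npz",**s); cv2.imwrite("pics/w1.png",s["image"])
P=cloud(s);im=s["image"];hsv=cv2.cvtColor(im,cv2.COLOR_BGR2HSV).astype(int);sat=hsv[...,1]>130
for nm,mm in dict(blue=sat&(abs(hsv[...,0]-115)<15),red=sat&((hsv[...,0]<6)|(hsv[...,0]>172))).items():
    k,l,st,ce=cv2.connectedComponentsWithStats(mm.astype(np.uint8))
    for i in range(1,k):
        if st[i,4]>60:
            p=P[l==i];p=p[p[:,2]<.15]
            if len(p)<20: continue
            t=p[p[:,2]>np.percentile(p[:,2],98)-.006];print(nm,ce[i].round(),st[i,4],t.mean(0).round(4),len(t))
```

```text
blue [375. 209.] 319 [0.5708 0.0076 0.0834] 119
blue [420. 233.] 180 [ 0.6028 -0.0239  0.079 ] 169
blue [447. 252.] 418 [ 0.6292 -0.0609  0.0832] 135
blue [364. 288.] 334 [ 0.541 -0.077  0.083] 107
red [322. 201.] 444 [0.5224 0.0399 0.1032] 161
red [411. 280.] 170 [ 0.5866 -0.0725  0.079 ] 150
red [ 17. 346.] 2488 [ 0.0928 -0.0664  0.0111] 2207
```

View pics/w1.png

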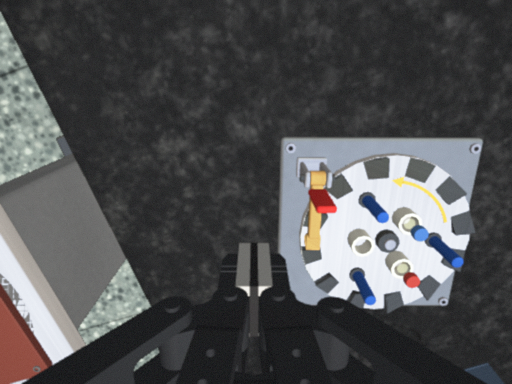

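The wrist view shows the lug at (322,201), the pegs at (375,209), (447,252) and (364,288), and the shut fingertips at (255,245). The hub refines to (0.580, -0.044). Next I'll go to the -y side of the lug and down.

play_rows(
  steps=[
    [[-0.03, 0.03, 0, 0, 0, 0], [-0.0285, 0.031, 0.02, 0, 0, 0], [0, 0, 0.04, 0, 0, 0], [0, 0, 0.04, 0, 0, 0], [0, 0, 0.041, 0, 0, 0]],
  ],
)

```text
time_s: 3.9
tool_pos: [0.5102, 0.0136, 0.0889]
ee_rot: [-180.0, -0.0, 72.0]
wrist_force: [0.6, 1.2, 0.7]
opening: 0.0002
grasp_force: 0.0
```

play_rows(
  steps=[
    [[0, 0, 0, 0, 0, 0], [0.005, 0, 0, 0, 0, 0], [0.005, 0, 0, 0, 0, 0], [0.004, 0, 0, 0, 0, 0], [0.004, 0, 0, 0, 0, 0]],
  ],
)

```text
time_s: 4.53
tool_pos: [0.5166, 0.0292, 0.091]
ee_rot: [180.0, -0.0, 71.7]
wrist_force: [-0.9, -2.5, 1.2]
opening: -0.0004
grasp_force: 1.3
```

play_rows(
  steps=[
    [[0.004, 0, 0, 0, 0, 0], [0.004, 0, 0, 0, 0, 0], [0.004, 0, 0, 0, 0, 0], [0.004, 0, 0, 0, 0, 0], [0, 0, 0, 0, 0, 0]],
  ],
)

```text
time_s: 5.15
tool_pos: [0.5212, 0.045, 0.0902]
ee_rot: [-180.0, -0.0, 71.8]
wrist_force: [0.0, 0.3, 0.4]
opening: -0.0004
grasp_force: 0.0
```

play_rows(
  steps=[
    [[0.003, 0, 0, 0, 0, 0], [0.003, 0, 0, 0, 0, 0], [0.003, 0, 0, 0, 0, 0], [0, 0, 0, 0, 0, 0], [0, 0, 0, 0, 0, 0]],
  ],
)

```text
time_s: 5.78
tool_pos: [0.5241, 0.0532, 0.0904]
ee_rot: [180.0, -0.0, 71.7]
wrist_force: [1.3, 1.1, -0.1]
opening: -0.0003
grasp_force: 0.0
```

play_rows(
  steps=[
    [[-0.01, 0, 0, 0, 0, 0], [-0.02, 0, -0.01, 0, 0, 0], [0, 0, -0.04, 0, 0, 0], [0, 0, -0.04, 0, 0, 0], [0, 0, 0, 0, 0, 0]],
  ],
)

```text
time_s: 6.4
tool_pos: [0.5161, 0.0228, 0.1835]
ee_rot: [179.8, -0.2, 71.6]
wrist_force: [-0.0, 0.3, -0.4]
opening: -0.0001
grasp_force: 0.0
```

Run:
```python
from rig import snapshot
from h import *
ims=[]
for n,(r0,c0,h,w) in dict(side=(165,210,95,105),wrist=(0,0,384,512)).items():
    im=snapshot(n)["image"][r0:r0+h,c0:c0+w]; ims.append(cv2.resize(im,(390,300),interpolation=cv2.INTER_CUBIC))
cv2.imwrite("pics/c2.png",np.hstack(ims))
```

```text
(no output)
```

View pics/c2.png

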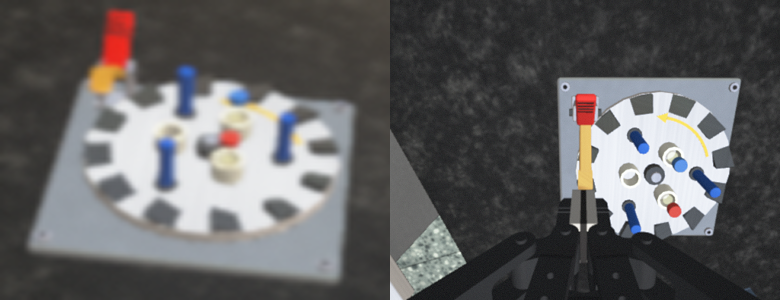

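The left half shows the lug tilted back at (118,35) with the arm gone up, and the right half shows the arm lifted at (585,155). The pawl is up. Next is the peg on the far side (feeder +x).

play_rows(
  steps=[
    [[-0.003, 0.034, 0, 0, 0, 0], [-0.003, 0.034, 0, 0, 0, 0], [-0.003, 0.034, 0, 0, 0, 0], [-0.002, 0.034, 0, 0, 0, 0], [0, 0, 0.03, 0, 0, 0]],
  ],
)

```text
time_s: 7.12
tool_pos: [0.6421, -0.0315, 0.15]
ee_rot: [179.9, 0.1, 71.6]
wrist_force: [-0.7, 0.5, -0.6]
opening: 0.0001
grasp_force: 0.0
```

play_rows(
  steps=[
    [[0, 0, 0.03, 0, 0, 0], [0, 0, 0.03, 0, 0, 0], [0, 0, 0.031, 0, 0, 0], [0, 0, 0, 0, 0, 0], [0, 0, 0, 0, 0, 0]],
  ],
)

```text
time_s: 7.75
tool_pos: [0.6403, -0.0294, 0.06]
ee_rot: [180.0, 0.0, 71.7]
wrist_force: [-0.5, -0.8, 0.8]
opening: -0.0
grasp_force: 0.0
```

play_rows(
  steps=[
    [[-0.006, 0, 0, 0, 0, 0], [-0.005, 0, 0, 0, 0, 0], [-0.004, 0, 0, 0, 0, 0], [-0.004, 0, 0, 0, 0, 0], [-0.004, 0, 0, 0, 0, 0]],
  ],
)

```text
time_s: 8.38
tool_pos: [0.6334, -0.0503, 0.0596]
ee_rot: [180.0, -0.0, 71.8]
wrist_force: [1.8, 1.6, 0.8]
opening: -0.0001
grasp_force: 0.9
```

play_rows(
  steps=[
    [[-0.004, 0, 0, 0, 0, 0], [-0.004, 0, 0, 0, 0, 0], [-0.004, 0, 0, 0, 0, 0], [-0.003, 0, 0, 0, 0, 0], [0, 0, 0, 0, 0, 0]],
  ],
)

```text
time_s: 9.0
tool_pos: [0.6282, -0.0653, 0.0592]
ee_rot: [-180.0, 0.0, 71.7]
wrist_force: [0.2, -0.0, -0.2]
opening: 0.0002
grasp_force: 0.0
```

```bash
cat > w.py <<'E'
from rig import snapshot,monitor
from h import *
st=monitor.state(); r=st["tool_pos"]-[.580,-.044,0]
print("feeder x,y,z",(r[0]*.948-r[1]*.317).round(4),(r[0]*.317+r[1]*.948).round(4),r[2].round(4),st["wrist_force"].round(1))
for n in("top","wrist"):
    s=snapshot(n);P=cloud(s);im=s["image"];hsv=cv2.cvtColor(im,cv2.COLOR_BGR2HSV).astype(int)
    mm=(hsv[...,1]>130)&(abs(hsv[...,0]-115)<15)&(P[...,2]<.1)&(np.hypot(P[...,0]-.58,P[...,1]+.044)<.08)
    k,l,sa,ce=cv2.connectedComponentsWithStats(mm.astype(np.uint8))
    for i in range(1,k):
        if sa[i,4]>7:
            p=P[l==i];t=p[p[:,2]>np.percentile(p[:,2],95)-.006].mean(0);d=t-[.58,-.044,0]
            print(n,sa[i,4],t.round(4),"r",np.hypot(*d[:2]).round(4),"feeder ang",(np.degrees(np.arctan2(d[1],d[0]))+18.4).round(1))
E
python3 w.py
```

```text
feeder x,y,z 0.0524 -0.0049 0.0592 [ 0.2 -0.  -0.2]
top 16 [ 0.5294 -0.0592  0.0825] r 0.0528 feeder ang -144.9
wrist 1912 [0.5939 0.0053 0.0834] r 0.0512 feeder ang 92.7
wrist 1042 [ 0.6102 -0.0351  0.0791] r 0.0315 feeder ang 34.7
wrist 2186 [ 0.5332 -0.0598  0.0826] r 0.0494 feeder ang -143.0
```

play_rows(
  steps=[
    [[-0.002, 0, 0, 0, 0, 0], [-0.0015, 0, 0, 0, 0, 0], [-0.001, 0, 0, 0, 0, 0], [0, 0, 0, 0, 0, 0], [0, 0, 0, 0, 0, 0]],
  ],
)

```text
time_s: 9.72
tool_pos: [0.6269, -0.069, 0.0593]
ee_rot: [-180.0, 0.0, 71.7]
wrist_force: [-0.9, 2.7, 0.9]
opening: -0.0003
grasp_force: 1.1
```

```bash
python3 w.py
```

```text
feeder x,y,z 0.0524 -0.0088 0.0593 [-0.9  2.7  0.9]
wrist 1849 [0.5978 0.0041 0.0835] r 0.0513 feeder ang 88.1
wrist 1046 [ 0.6109 -0.0375  0.0791] r 0.0316 feeder ang 30.3
wrist 2210 [ 0.5322 -0.0558  0.0826] r 0.0493 feeder ang -147.7
```

play_rows(
  steps=[
    [[0.006, 0, 0, 0, 0, 0], [0.006, 0, 0, 0, 0, 0], [0.0, -0.02, -0.04, 0, 0, 0], [0, -0.03, -0.05, 0, 0, 0], [0, -0.03, -0.03, 0, 0, 0]],
  ],
)

```text
time_s: 10.45
tool_pos: [0.555, -0.0327, 0.1813]
ee_rot: [179.9, -0.0, 71.7]
wrist_force: [0.4, 0.5, 1.3]
opening: -0.0005
grasp_force: 0.0
```

play_rows(
  steps=[
    [[0.03, -0.04, 0, 0, 0, 0], [0.03, -0.04, 0, 0, 0, 0], [0.03, -0.04, 0, 0, 0, 0], [0, 0, 0, 0, 0, 0], [0, 0, 0, 0, 0, 0]],
  ],
)

```text
time_s: 11.08
tool_pos: [0.4694, 0.0904, 0.1796]
ee_rot: [180.0, -0.0, 71.7]
wrist_force: [1.3, 0.4, 0.3]
opening: 0.0001
grasp_force: 0.0
```

```bash
python3 w.py
```

```text
feeder x,y,z -0.1474 0.0924 0.1796 [1.3 0.4 0.3]
top 22 [ 0.6153 -0.081   0.0873] r 0.0512 feeder ang -27.9
top 15 [ 0.6094 -0.0371  0.0792] r 0.0302 feeder ang 31.6
top 24 [0.5958 0.0059 0.0825] r 0.0523 feeder ang 90.9
top 21 [ 0.5289 -0.0548  0.083 ] r 0.0522 feeder ang -149.7
wrist 561 [0.5956 0.006  0.0831] r 0.0524 feeder ang 91.1
wrist 258 [ 0.6089 -0.0363  0.0787] r 0.0299 feeder ang 33.3
wrist 607 [ 0.6155 -0.0816  0.0828] r 0.0517 feeder ang -28.3
wrist 283 [ 0.532  -0.0514  0.0736] r 0.0485 feeder ang -152.8
```

The wheel is now at about -0.49 to -0.50 rad, close enough to seat. Next I'll go behind the lug (+y side) and push it back.

play_rows(
  steps=[
    [[0.018, 0.033, 0, 0, 0, 0], [0.018, 0.032, 0, 0, 0, 0], [0, 0, 0.045, 0, 0, 0], [0, 0, 0.05, 0, 0, 0], [0, 0, 0, 0, 0, 0]],
  ],
)

```text
time_s: 11.8
tool_pos: [0.5401, 0.1021, 0.0814]
ee_rot: [-179.8, 0.3, 71.6]
wrist_force: [-0.6, 0.4, 1.1]
opening: -0.0004
grasp_force: 0.0
```

play_rows(
  steps=[
    [[-0.006, 0, 0, 0, 0, 0], [-0.005, 0, 0, 0, 0, 0], [-0.005, 0, 0, 0, 0, 0], [-0.005, 0, 0, 0, 0, 0], [-0.005, 0, 0, 0, 0, 0]],
  ],
)

```text
time_s: 12.42
tool_pos: [0.5341, 0.0798, 0.0848]
ee_rot: [180.0, -0.1, 71.8]
wrist_force: [0.5, 0.7, 0.9]
opening: -0.0
grasp_force: 0.7
```

play_rows(
  steps=[
    [[-0.005, 0, 0, 0, 0, 0], [-0.004, 0, 0, 0, 0, 0], [-0.004, 0, 0, 0, 0, 0], [-0.004, 0, 0, 0, 0, 0], [-0.003, 0, 0, 0, 0, 0]],
  ],
)

```text
time_s: 13.05
tool_pos: [0.5274, 0.0603, 0.0842]
ee_rot: [-180.0, 0.0, 71.7]
wrist_force: [0.0, 0.4, 0.1]
opening: -0.0001
grasp_force: 0.4
```

play_rows(
  steps=[
    [[-0.002, 0, 0, 0, 0, 0], [-0.002, 0, 0, 0, 0, 0], [-0.0015, 0, 0, 0, 0, 0], [-0.001, 0, 0, 0, 0, 0], [0, 0, 0, 0, 0, 0]],
  ],
)

```text
time_s: 13.68
tool_pos: [0.5255, 0.0543, 0.0843]
ee_rot: [-180.0, 0.0, 71.7]
wrist_force: [-0.0, 0.3, 0.0]
opening: -0.0001
grasp_force: 0.0
```

play_rows(
  steps=[
    [[-0.001, 0, 0, 0, 0, 0], [-0.001, 0, 0, 0, 0, 0], [0, 0, 0, 0, 0, 0], [0, 0, 0, 0, 0, 0], [0, 0, 0, 0, 0, 0]],
  ],
)

```text
time_s: 14.3
tool_pos: [0.5251, 0.0532, 0.0843]
ee_rot: [180.0, -0.0, 71.8]
wrist_force: [0.9, 4.1, -2.9]
opening: -0.0004
grasp_force: 2.6
```

play_rows(
  steps=[
    [[-0.001, 0, 0, 0, 0, 0], [-0.001, 0, 0, 0, 0, 0], [-0.001, 0, 0, 0, 0, 0], [0, 0, 0, 0, 0, 0], [0, 0, 0, 0, 0, 0]],
  ],
)

```text
time_s: 14.92
tool_pos: [0.525, 0.0529, 0.0844]
ee_rot: [179.9, -0.2, 71.9]
wrist_force: [6.7, 12.7, -8.9]
opening: -0.0006
grasp_force: 7.1
```

Stiff stop at 16 N, so the pawl is bottomed. I'll back off, rise and check.

play_rows(
  steps=[
    [[0.006, 0, 0, 0, 0, 0], [0.015, 0, 0, 0, 0, 0], [0.02, 0, 0, 0, 0, 0], [0.0, -0.03, -0.05, 0, 0, 0], [0.0, -0.03, -0.05, 0, 0, 0]],
  ],
)

```text
time_s: 15.55
tool_pos: [0.4795, 0.1082, 0.1848]
ee_rot: [180.0, 0.3, 71.7]
wrist_force: [-0.4, 1.5, 2.6]
opening: -0.0001
grasp_force: 0.0
```

play_rows(
  steps=[
    [[0, 0, -0.03, 0, 0, 0], [0, 0, 0, 0, 0, 0], [0, 0, 0, 0, 0, 0], [0, 0, 0, 0, 0, 0], [0, 0, 0, 0, 0, 0]],
  ],
)

```text
time_s: 16.18
tool_pos: [0.4796, 0.1071, 0.2136]
ee_rot: [-180.0, 0.1, 71.7]
wrist_force: [0.2, -0.3, -0.5]
opening: -0.0001
grasp_force: 0.0
```

```bash
python3 w.py
python3 - <<'E'
from rig import snapshot
from h import *
s=snapshot("wrist");P=cloud(s);im=s["image"];hsv=cv2.cvtColor(im,cv2.COLOR_BGR2HSV).astype(int)
R=np.array([[.949,-.316],[.316,.949]]);F=(P[...,:2]-[.58,-.044])@R.T
ok=(s["range_z"]>0)
for y in (50,40,30,20,10,2,0,-2):
    m=ok&(abs(F[...,0]+.083)<.003)&(abs(F[...,1]-y/1e3)<.002); print(y,np.median(P[m][:,2]).round(4) if m.any() else None,m.sum())
m=(hsv[...,1]>130)&((hsv[...,0]<6)|(hsv[...,0]>172))&(P[...,2]>.1)&(P[...,2]<.12); print("lug top",F[m].mean(0).round(4),P[m][:,2].mean())
a=cv2.resize(snapshot("side")["image"][165:260,210:315],(390,300),interpolation=cv2.INTER_CUBIC)
cv2.imwrite("pics/c3.png",np.hstack([a,cv2.resize(im,(400,300))]))
E
```

```text
feeder x,y,z -0.1431 0.1114 0.2136 [ 0.2 -0.3 -0.5]
top 24 [ 0.6151 -0.0824  0.0836] r 0.052 feeder ang -29.1
top 16 [ 0.6099 -0.0365  0.0788] r 0.0308 feeder ang 32.5
top 24 [0.5962 0.006  0.0841] r 0.0526 feeder ang 90.5
top 21 [ 0.5295 -0.0545  0.0821] r 0.0516 feeder ang -149.9
wrist 398 [0.5958 0.006  0.0833] r 0.0524 feeder ang 90.9
wrist 190 [ 0.6092 -0.0363  0.0789] r 0.0302 feeder ang 33.2
wrist 440 [ 0.6155 -0.0816  0.0829] r 0.0517 feeder ang -28.3
wrist 163 [ 0.532  -0.0515  0.0655] r 0.0486 feeder ang -152.7
50 0.0552 3
40 0.0545 31
30 0.0386 54
20 0.0557 26
10 0.0553 25
2 0.0547 20
0 0.0547 18
-2 0.0542 18
lug top [-0.0811  0.0615] 0.10311993619237063
```

View pics/c3.png

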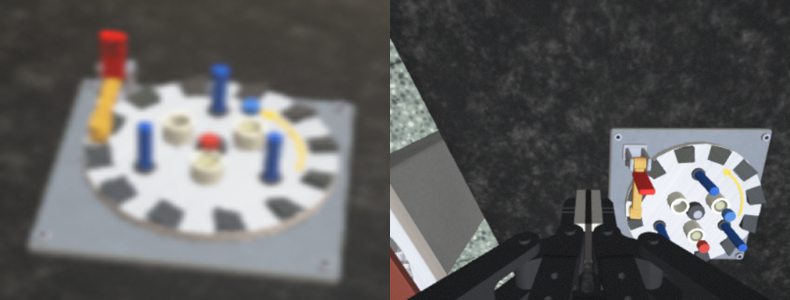

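The picture shows the lug upright at (113,50) and the arm lying flat along the rim. The lug top measures y = 61.5 mm against 61.2 mm at the start, so the pawl is seated. The wheel is about 29° back and both vials are in their cups.

```bash
python3 -c "
from rig import order
print(order.sign_off())"
```

```text
the job is handed in; nothing more can be done
None
```

The job is handed in: I lifted the pawl, pushed the wheel back about one notch (roughly 28–29°, -0.49 to -0.50 rad, by camera) and reseated the pawl (lug top within 0.3 mm of its start); the vials stayed in their cups and the arm never came near the tub or bottle. The hand-in returned no verdict.

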